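Open the bench clamp for the next glue-up

ROBOT

A 7-joint arm with a two-finger parallel gripper is mounted at the origin on the work surface. World frame = base frame: x ahead of the robot, y to its left, z up, the work surface at z = 0. Lengths are in m, angles in rad, forces in N, time in s.
With the tool pointing down it reaches from about 0.4 to 0.85 m from the base axis. Payload 10.4 kg.
Tool frame: the origin (TCP) lies at the very end of the fingers, on their centre line; the grasp point (between the pads) lies 19 mm behind it (manip.grip_point_offset is the distance from the TCP to the grasp point, in m); z points along the fingers, y is the line along which they close (so a half turn about z gives the same grasp; the last joint's range is limited). The gripper opens to 85 mm and grips with 20 to 120 N. Pads are 22 mm wide; open, the fingers measure 114 mm over their backs; the gripper's body (76 mm by 85 mm) begins 54 mm behind the grasp point. The pads swing forward as they close: fully open they stand 13 mm farther back than shut.
Start: joints at [1.1, 0.332, -0.065, 1.46, 0.022, 1.35, -0.088], TCP at [0.271, -0.563, 0.231] pointing down, gripper open.
Joint ranges: [-2.6, 2.6], [-0.5, 2.12], [-1.47, 1.34], [0.16, 2.42], [-1.27, 4.41], [0.06, 2.06], [-2.6, 2.6]. Speed limits (rad/s): [2.22, 2.22, 2.79, 2.79, 3.14, 3.14, 3.14].

INTERFACE

Orientations are given as a unit quaternion [x, y, z, w].
In Python, from workcell import manip gives the robot as it stands. The module is installed in compiled form; this text tells all that it offers.
- The arm moves only by the shell command python3 -m inch 'ROWS' [OPENING] [FORCE]. ROWS is JSON, a list of rows, each a list of 2 entries, a list of its own where there are three numbers: the shift along the tool's x, y, z each as a share of 0.08 m, from -1 to 1, then the turn, a rotation vector about the tool's x, y, z each as a share of 45 degrees, from -1 to 1. A call has exactly 10 rows; each row is the pose to reach, as a shift and turn from the pose commanded when the call began, along the tool's axes at that moment; what a row does not reach only later rows make up. A row lasts 1/10 s, in which the tool goes at most 50 mm and 8.59 degrees, less where a joint would pass 70% of its speed; a pose out of reach is approached as far as the arm can. A call with a number of a shift or a turn outside -1 to 1 is refused whole. A call with a gripper value outside its range is refused whole. OPENING is the opening, from 0 (shut) to 1 (fully open), set as the call begins (- or left out, the last holds). The fingers move at their own pace and stop on an object; FORCE is the grip in N (left out, the last holds). Time passes only in rows, so rows that repeat a pose let the fingers close, or fill a call up. It gives the time, the measured TCP pose, the force, the opening and the grip force at its end, in the units of the state.
- manip.get_obs(): the state, without advancing time (a new reading comes with each control period).
- manip.camera(name): name is "scene" or "top" or "wrist"; returns the picture (480x640x3 uint8, red, green, blue); there is no depth.
- manip.camera_params(name): a dict with "fov_y" (degrees; the focal length in pixels is half the picture's height over the tangent of half this angle, whatever the lens; pixels are square), "cx", "cy" (the principal point, pixels), "camera_from_world" (4x4, takes a point from world to camera coordinates); the wrist camera has in their place "T_tool_cam" (4x4, takes a point from camera to tool coordinates, whose origin is the TCP and whose axes are the flange's). Camera axes: x right, y up, looking along -z (the intrinsics and any distortion apply to the point x, -y, -z); pixel columns grow to the right and rows downward; lengths in m; the calibration is good to about 2 mm. A picture is of the moment at which its call begins: read the wrist's pose just before it. camera_params takes no time and is no camera call.
- manip.hand_in(): hands the job in; it is judged then, once.
The state is a dict: "clock": time; "joint_pos": joint angles; "joint_velocities": joint speeds; "tau": joint torques, N m; "position": TCP position; "ee_rot": TCP orientation; "ft_force": force on the tool from outside, world axes, zero at the start; "torque": the same for the moment, N m; "grip_width": opening from 0.0 (shut) to 1.0 (fully open); "grasp_force": force on a finger pad.
Only numpy, scipy, OpenCV 4.12 (cv2) and the standard library are available. Lean on these libraries where they do the work, as an engineer would, in place of code of your own. Each camera call takes 0.05 s, during which the arm holds its last target. There are 200 camera calls.

TASK

Open the blue bench clamp: press the orange release on its sliding jaw all the way down, where it stays, then push the jaw back along the bar, away from the glued wooden block, until it meets the end stop. Only press and push with the fingertips, do not grip the jaw, and leave the wooden block and everything else on the bench where it is.

Things in the scene. Friction and masses are not known exactly. Their poses are not given: they have to be found in the camera images.
- clamp: Bench clamp screwed to the table, on a wooden base plank 130 x 420 x 30 mm. Origin: on the table under the bar's middle; z up; y runs along the steel bar, from the blue fixed head (top 100 mm above the table, its gripping face at y = -160 mm) towards the blue end stop (75 mm high, from y = +176 mm): +y is the direction in which the sliding jaw is pushed back (opened). x is across the bar.
- jaw (a joint): Sliding jaw's position along the bar in m: the distance between the fixed head's face and the jaw's rubber face. 0 = fully closed, 0.255 = fully back, its carriage against the end stop. While the release is up the ratchet locks the jaw (2 to 4 mm of play, teeth 8 mm apart). Released, it slides with about 4 N of friction and stays where it is left.
- release (a joint): How far the orange release is pressed, in m: 0 = up (jaw locked), 0.012 = fully down (jaw free). It has no spring: it needs about 4 to 5 N straight down and stays down when let go.
- release_top (a point): Centre of the top of the orange square release button (30 mm across the bar, 30 mm along it) on the sliding jaw's carriage; 107 mm above the table when up, 95 mm when fully down; 52 mm behind (clamp +y) the jaw's rubber face. The carriage under it is blue, 90 mm wide, 85 mm high, reaching to 80 mm behind the rubber face.
- jaw_face (a point): Point on the middle of the jaw's black rubber face, 125 mm above the table, 15 mm below the jaw's upper edge (140 mm). The rubber (6 mm thick, 90 mm wide, 54 to 140 mm above the table) covers the front of the jaw's upright, a blue plate of the same outline whose back lies 12 mm behind the rubber face: pressing rubber and plate between the fingers counts as gripping. The face looks along clamp -y, towards the fixed head; push it along clamp +y. Axes parallel to the clamp's.
- block: Glued-up block of light and dark wood strips, 100 mm across the bar, 44 mm along it, 40 mm high, loose on two risers against the fixed head: its top is 92 mm above the table, its near edge 1 mm and its far edge 45 mm from the fixed head's face. Origin: centre of its underside. The gap between it and the rubber face is some 10 to 65 mm at the start; the face stands 48 mm higher than the block.
- glue: White glue bottle with orange cap, 52 mm across, 140 mm tall, stands beyond the clamp; bystander.
- jar: Amber jar with red lid, 64 mm across, 80 mm tall, stands beyond the clamp; bystander.
- screwdriver: Screwdriver with blue handle lying on the robot's side of the clamp; bystander.
- tape: Yellow tape measure case, 64 x 34 x 62 mm, stands on the robot's side of the clamp; bystander.
- mug: Blue mug, 76 mm across, 90 mm tall; bystander at one side of the clamp.
- tin: Steel tin with a green band, 74 mm across, 100 mm tall; bystander at one side of the clamp.
Mind the look-alikes: they are no part of the job. Several things have the shape of the block; the one meant has the colours described above.

How it is judged:
On the way, in this order (a step that is already met when the one before it is completed fails the run):
1. the orange release is pressed down while the jaw still stands where it was (value of joint release above 0.01 m and distance of jaw_face from where it was at the start of the episode below 0.012 m), for 0.1 s.
2. the jaw is pushed back to the end stop (value of joint jaw above 0.247 m), for 0.2 s.
At the end, for the whole second after the job is handed in: The jaw is within 8 mm of its end stop and at rest, the release is still down (more than 9 mm), the block has moved less than 10 mm, every bystander less than 25 mm (value of joint jaw above 0.247 m and velocity of joint jaw between -0.01 and 0.01 m/s and value of joint release above 0.009 m and distance of block from where it was at the start of the episode below 0.01 m and linear speed of block below 0.02 m/s and distance of each of glue, jar, screwdriver, tape, mug, tin from where it was at the start of the episode below 0.025 m); the robot touches nothing.
It fails at once if the wooden block is shifted, lifted or carried (more than 10 mm) (distance of block from where it was at the start of the episode above 0.01 m).
It fails at once if the jaw's upright is gripped between the fingers (contact force between the fingers and jaw_rubber above 2 N and contact force between the fingers and jaw_plate above 2 N).
It fails at once if a bystander is shifted, lifted or carried (more than 25 mm) (distance of any of glue, jar, screwdriver, tape, mug, tin from where it was at the start of the episode above 0.025 m).
It also fails if it takes over 38 s, if anything falls off the work surface, if the arm or the gripper's body presses on something with over 40 N, if the wrist force passes 120 N, or if a joint passes its speed limit or range.

## Working session

There is one attempt and no reset: what is moved stays moved. The work goes in short steps, Python scripts to look and compute and a shell command to move; the robot and the scene stay as the last step left them, time stands still between calls to the robot, and variables do not carry over. Pictures are saved under pics/ and viewed, at most 10 in all, crops included, and the job is handed in when it is done.

```bash
mkdir -p pics; cat > h.py <<'E'
import numpy as np, cv2
from workcell import manip
from scipy.spatial.transform import Rotation as R
def snap(n,f):
    im=manip.camera(n); cv2.imwrite('pics/'+f,im[:,:,::-1]); return im
def ray(n,u,v,z):
    p=manip.camera_params(n); f=240/np.tan(np.radians(p['fov_y'])/2)
    d=np.array([(u-p['cx'])/f,-(v-p['cy'])/f,-1.])
    M=np.linalg.inv(np.array(p['camera_from_world'])); d=M[:3,:3]@d; o=M[:3,3]
    return o+d*(z-o[2])/d[2]
E
python3 - <<'E'
from h import *
snap('top','top1.png');snap('scene','scene1.png')
for n in('top','scene'):print({k:np.round(v,3).tolist() if k!='name' else v for k,v in manip.camera_params(n).items() if not isinstance(v,str)})
o=manip.get_obs();print(o['clock'],o['position'],o['ee_rot'],R.from_quat(o['ee_rot']).as_matrix().round(3))
E
```

```text
{'fov_y': 43.206, 'cx': 312.203, 'cy': 238.275, 'camera_from_world': [[-0.009, -1.0, -0.002, 0.011], [0.995, -0.009, 0.1, -0.568], [-0.1, -0.001, 0.995, -1.624], [0.0, 0.0, 0.0, 1.0]]}
{'fov_y': 57.078, 'cx': 317.847, 'cy': 244.316, 'camera_from_world': [[-0.205, 0.979, 0.015, 0.136], [-0.83, -0.182, 0.528, 0.424], [0.519, 0.096, 0.849, -1.342], [0.0, 0.0, 0.0, 1.0]]}
0.1 [ 0.27044497 -0.5630938   0.23060498] [ 9.75037319e-01  2.22040136e-01 -1.89797313e-04 -6.06758117e-04] [[ 0.901  0.433 -0.001]
 [ 0.433 -0.901  0.001]
 [-0.    -0.001 -1.   ]]
```

View pics/top1.png

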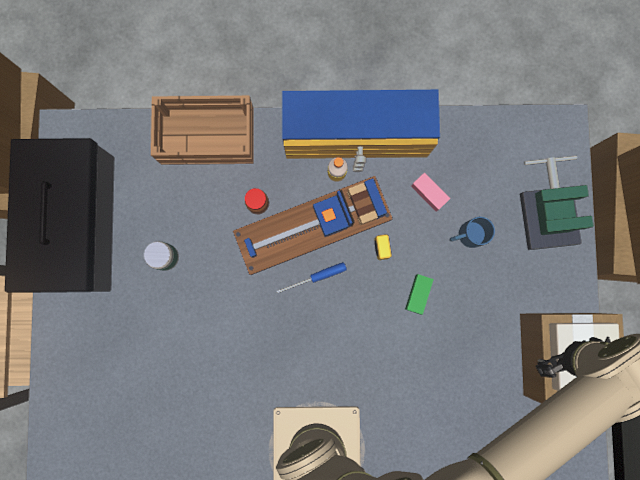

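View pics/scene1.png

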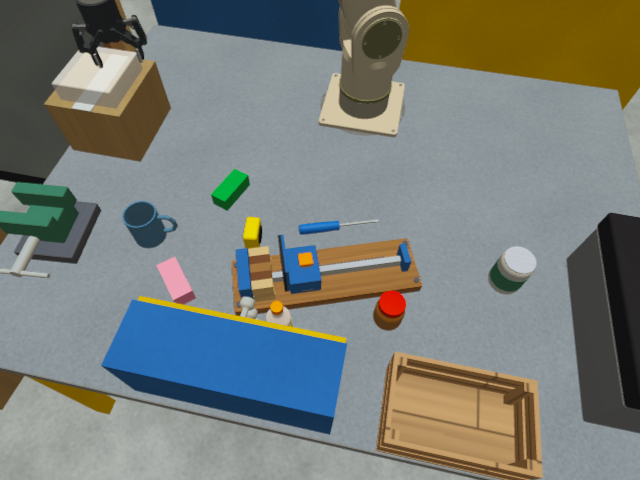

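Top view: the orange square release is at (329,215) on the blue carriage. Its look-alikes are the orange glue cap (338,162) and, among blue parts, the bench at the top. The light/dark striped block is at (365,202), and its look-alikes are the pink (431,191) and green (420,294) blocks. The end stop is at (251,246) and the fixed head at (376,198). In the scene view the release is at (305,259).

```bash
python3 - <<'E'
from h import *
def blobs(n,lo,hi,box,zs,a=15):
    im=cv2.imread(f'pics/{n}1.png'); h=cv2.cvtColor(im,cv2.COLOR_BGR2HSV)
    m=cv2.inRange(h,lo,hi); x0,y0,x1,y1=box; k=np.zeros_like(m);k[y0:y1,x0:x1]=m[y0:y1,x0:x1]
    N,_,s,c=cv2.connectedComponentsWithStats(k)
    for i in range(1,N):
        if s[i,4]>a: print(n,c[i].round(1),s[i].tolist(),[ray(n,*c[i],z).round(3).tolist() for z in zs])
print('orange');
for n,b in(('top',(230,150,400,280)),('scene',(220,230,430,330))):blobs(n,(5,180,180),(18,255,255),b,(.107,.14))
print('blue')
for n,b in(('top',(230,160,400,280)),):blobs(n,(100,120,40),(125,255,255),b,(.075,.1,.14))
im=cv2.imread('pics/top1.png')[165:280,225:400]
cv2.imwrite('pics/crop1.png',cv2.resize(im,None,fx=4.5,fy=4.5,interpolation=2))
E
```

```text
orange
blue
top [375.1 197.1] [365, 179, 21, 39, 350] [[0.673, -0.163, 0.075], [0.668, -0.16, 0.1], [0.662, -0.156, 0.14]]
top [344.1 206.5] [337, 191, 15, 33, 102] [[0.648, -0.08, 0.075], [0.644, -0.079, 0.1], [0.638, -0.077, 0.14]]
top [330.8 215.5] [313, 196, 37, 40, 708] [[0.624, -0.044, 0.075], [0.62, -0.043, 0.1], [0.615, -0.042, 0.14]]
top [249.7 247.1] [245, 238, 11, 19, 97] [[0.542, 0.171, 0.075], [0.539, 0.169, 0.1], [0.536, 0.164, 0.14]]
top [328.7 271.6] [311, 263, 35, 17, 291] [[0.475, -0.037, 0.075], [0.474, -0.036, 0.1], [0.472, -0.035, 0.14]]
```

View pics/crop1.png

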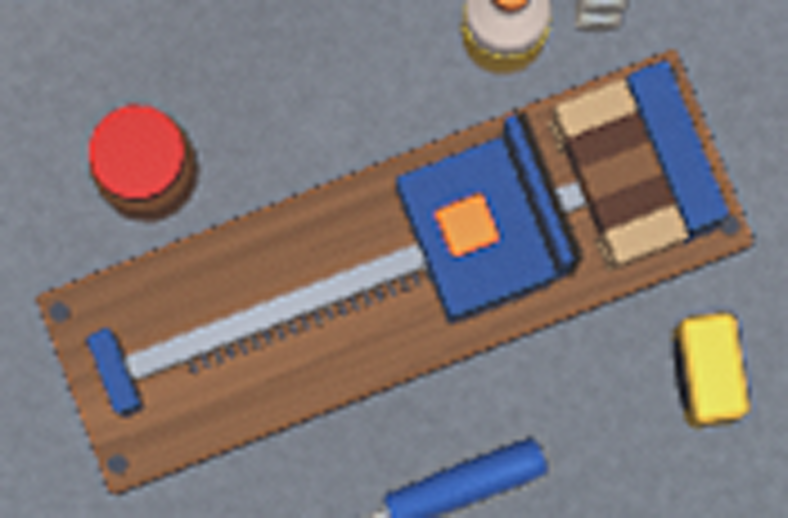

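```bash
python3 - <<'E'
from h import *
for n,b in(('top',(310,200,350,230)),('scene',(290,245,320,275))):
    im=cv2.imread(f'pics/{n}1.png'); h=cv2.cvtColor(im,cv2.COLOR_BGR2HSV)
    m=cv2.inRange(h,(4,130,150),(20,255,255)); x0,y0,x1,y1=b
    ys,xs=np.nonzero(m[y0:y1,x0:x1]); u,v=xs.mean()+x0,ys.mean()+y0
    print(n,len(xs),u,v,ray(n,u,v,.107).round(4))
# upright top edge ends (crop px), plank corners
T=lambda x,y,z:ray('top',225+(x+.5)/4.5-.5,165+(y+.5)/4.5-.5,z)
for c in((38,298),(113,492),(752,243),(675,52)):print('plank',T(*c,.03).round(3))
for c in((505,118),(522,112),(558,275),(577,268)):print('upr',T(*c,.14).round(3))
P=[T(*c,.03) for c in((38,298),(113,492),(752,243),(675,52))]
o=np.mean(P,0);d=(P[0]+P[1]-P[2]-P[3]);d/=np.linalg.norm(d);print('origin',o.round(3),'yhat',d.round(4))
o_=manip.get_obs();print(R.from_quat(o_['ee_rot']).as_matrix().round(3).tolist(), o_['position'])
E
```

```text
top 124 328.4596774193548 214.65322580645162 [ 0.6218 -0.0373  0.107 ]
scene 189 306.74074074074076 258.32275132275134 [ 0.6224 -0.0341  0.107 ]
plank [0.59  0.221 0.03 ]
plank [0.473 0.176 0.03 ]
plank [ 0.62  -0.212  0.03 ]
plank [ 0.738 -0.168  0.03 ]
upr [ 0.679 -0.059  0.14 ]
upr [ 0.682 -0.068  0.14 ]
upr [ 0.588 -0.087  0.14 ]
upr [ 0.592 -0.098  0.14 ]
origin [0.605 0.004 0.03 ] yhat [-0.3557  0.9346  0.    ]
[[0.901, 0.433, -0.001], [0.433, -0.901, 0.001], [-0.0, -0.001, -1.0]] [ 0.27044497 -0.5630938   0.23060498]
```

The crop confirms the target: the orange square on the blue carriage, with the striped block beside the head. World positions:

| Item | Value |
|---|---|
| Release | about (0.622, -0.036) |
| Clamp +y direction | (-0.356, 0.935) |
| Clamp origin | (0.605, 0.004) |
| Jaw position | about 0.065 |

I'll approach with the fingers shut and the tool y axis along the bar.

```bash
python3 -m inch '[[[0.1,-0.06,0],[0,0,0.01]],[[0.2,-0.12,0],[0,0,0.02]],[[0.3,-0.18,0],[0,0,0.03]],[[0.4,-0.24,0],[0,0,0.04]],[[0.5,-0.3,0],[0,0,0.06]],[[0.6,-0.36,0],[0,0,0.07]],[[0.7,-0.42,0],[0,0,0.08]],[[0.8,-0.48,0],[0,0,0.09]],[[0.9,-0.54,0],[0,0,0.1]],[[1,-0.6,0],[0,0,0.11]]]' 0 20
python3 -m inch '[[[0.1,-0.07,0],[0,0,0]],[[0.2,-0.14,0],[0,0,0]],[[0.3,-0.21,0],[0,0,0]],[[0.4,-0.28,0],[0,0,0]],[[0.5,-0.35,0],[0,0,0]],[[0.6,-0.42,0],[0,0,0]],[[0.7,-0.5,0],[0,0,0]],[[0.8,-0.57,0],[0,0,0]],[[0.9,-0.64,0],[0,0,0]],[[1,-0.71,0],[0,0,0]]]'
python3 -m inch '[[[0.1,-0.07,0],[0,0,0]],[[0.2,-0.14,0],[0,0,0]],[[0.3,-0.21,0],[0,0,0]],[[0.4,-0.28,0],[0,0,0]],[[0.5,-0.35,0],[0,0,0]],[[0.6,-0.42,0],[0,0,0]],[[0.7,-0.5,0],[0,0,0]],[[0.8,-0.57,0],[0,0,0]],[[0.9,-0.64,0],[0,0,0]],[[1,-0.71,0],[0,0,0]]]'
python3 -m inch '[[[0.1,-0.07,0],[0,0,0]],[[0.2,-0.14,0],[0,0,0]],[[0.3,-0.21,0],[0,0,0]],[[0.4,-0.28,0],[0,0,0]],[[0.5,-0.35,0],[0,0,0]],[[0.6,-0.42,0],[0,0,0]],[[0.7,-0.5,0],[0,0,0]],[[0.8,-0.57,0],[0,0,0]],[[0.9,-0.64,0],[0,0,0]],[[1,-0.71,0],[0,0,0]]]'
python3 -m inch '[[[0.1,-0.07,0],[0,0,0]],[[0.2,-0.14,0],[0,0,0]],[[0.3,-0.21,0],[0,0,0]],[[0.4,-0.28,0],[0,0,0]],[[0.5,-0.35,0],[0,0,0]],[[0.6,-0.42,0],[0,0,0]],[[0.7,-0.5,0],[0,0,0]],[[0.8,-0.57,0],[0,0,0]],[[0.9,-0.64,0],[0,0,0]],[[1,-0.71,0],[0,0,0]]]'
cat >> h.py <<'E'
def rel(tx,ty,tz):
    o=manip.get_obs(); M=R.from_quat(o['ee_rot']).as_matrix()
    return np.round(o['position'],4),M.round(3).tolist(),((M.T@(np.array([tx,ty,tz])-o['position']))/.08).round(3)
E
python3 -c "
from h import *
print(*rel(.622,-.036,.15))"
```

```text
clock: 1.1
position: [0.3224, -0.4848, 0.2314]
ee_rot: [0.984, 0.179, 0.0, 0.0]
ft_force: [1.6, -0.4, -0.3]
grip_width: -0.001
grasp_force: 0.0
clock: 2.1
position: [0.3772, -0.4034, 0.2314]
ee_rot: [0.984, 0.18, 0.0, 0.0]
ft_force: [0.1, 1.0, -0.5]
grip_width: -0.001
grasp_force: 0.0
clock: 3.1
position: [0.4319, -0.322, 0.2313]
ee_rot: [0.984, 0.18, 0.0, 0.0]
ft_force: [-0.3, 0.3, -0.2]
grip_width: -0.004
grasp_force: 0.0
clock: 4.1
position: [0.4867, -0.2405, 0.2313]
ee_rot: [0.984, 0.18, 0.0, 0.0]
ft_force: [0.4, 0.5, 0.3]
grip_width: -0.002
grasp_force: 0.0
clock: 5.1
position: [0.5414, -0.1591, 0.2313]
ee_rot: [0.984, 0.18, 0.0, 0.0]
ft_force: [0.8, 0.1, -0.1]
grip_width: -0.003
grasp_force: 0.0
[ 0.5414 -0.1591  0.2313] [[0.935, 0.354, 0.0], [0.354, -0.935, -0.0], [0.0, 0.0, -1.0]] [ 1.487 -1.084  1.017]
```

```bash
python3 -m inch '[[[0.1,-0.07,0],[0,0,0]],[[0.2,-0.14,0],[0,0,0]],[[0.3,-0.21,0],[0,0,0]],[[0.4,-0.28,0],[0,0,0]],[[0.5,-0.36,0],[0,0,0]],[[0.6,-0.44,0],[0,0,0]],[[0.7,-0.5,0],[0,0,0]],[[0.8,-0.57,0],[0,0,0]],[[0.9,-0.64,0],[0,0,0]],[[1,-0.72,0],[0,0,0]]]'
python3 -m inch '[[[0.06,-0.05,0.05],[0,0,0]],[[0.12,-0.1,0.1],[0,0,0]],[[0.18,-0.14,0.15],[0,0,0]],[[0.24,-0.18,0.2],[0,0,0]],[[0.3,-0.22,0.25],[0,0,0]],[[0.36,-0.26,0.3],[0,0,0]],[[0.42,-0.3,0.35],[0,0,0]],[[0.487,-0.364,0.4],[0,0,0]],[[0.487,-0.364,0.45],[0,0,0]],[[0.487,-0.364,0.5],[0,0,0]]]'
python3 - <<'E'
from h import *
print(*rel(.622,-.036,.15))
snap('wrist','w1.png'); p=manip.camera_params('wrist');print(p)
im=snap('scene','s2.png')
cv2.imwrite('pics/s2c.png',cv2.resize(im[190:330,210:430,::-1],None,fx=3.5,fy=3.5))
E
```

```text
clock: 6.1
position: [0.5959, -0.0771, 0.2313]
ee_rot: [0.984, 0.18, 0.0, 0.0]
ft_force: [-0.5, 0.7, -0.3]
grip_width: 0.001
grasp_force: 0.0
clock: 7.1
position: [0.6216, -0.0365, 0.1909]
ee_rot: [0.984, 0.18, -0.0, 0.0]
ft_force: [-0.9, 0.5, -0.0]
grip_width: -0.001
grasp_force: 0.0
[ 0.6216 -0.0365  0.1909] [[0.935, 0.354, -0.0], [0.354, -0.935, -0.0], [-0.0, 0.0, -1.0]] [ 0.007 -0.004  0.512]
{'fov_y': 63.340874264313584, 'cx': 317.7720882482813, 'cy': 239.9036295183268, 'T_tool_cam': array([[-8.36299580e-04,  9.59123024e-01,  2.82988209e-01,
         7.25380038e-02],
       [ 9.99999293e-01,  1.04124564e-03, -5.73817819e-04,
        -1.62732431e-04],
       [-8.45022119e-04,  2.82987529e-01, -9.59123217e-01,
        -1.42086173e-01],
       [ 0.00000000e+00,  0.00000000e+00,  0.00000000e+00,
         1.00000000e+00]])}
```

View pics/w1.png

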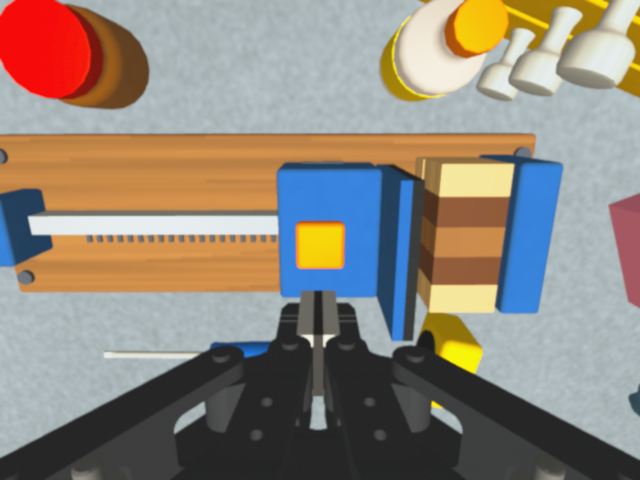

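View pics/s2c.png

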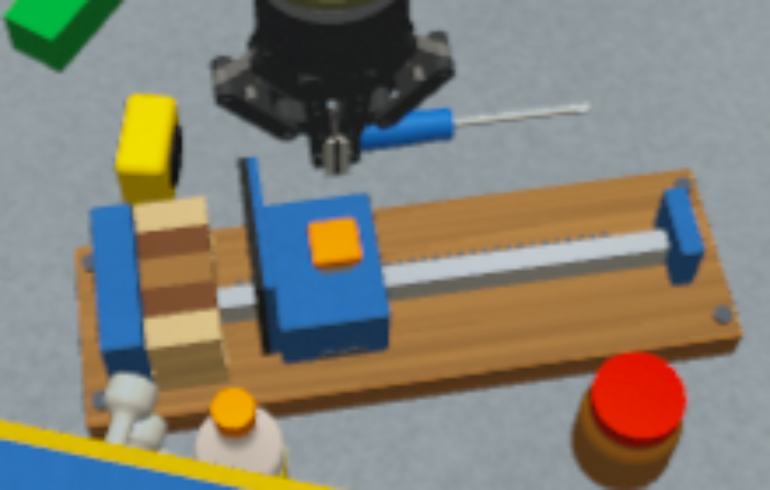

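The wrist view shows the button at (320,246), the upright's black rubber at about (408,250) and the block's near edge at about x=430. The scene crop shows the tool above the carriage, clear of everything. Next I'll locate the button and the rubber face from the wrist view.

```bash
cat >> h.py <<'E'
def wray(u,v,z,pos,q):
    p=manip.camera_params('wrist'); f=240/np.tan(np.radians(p['fov_y'])/2); T=p['T_tool_cam']; M=R.from_quat(q).as_matrix()
    d=M@(T[:3,:3]@np.array([(u-p['cx'])/f,-(v-p['cy'])/f,-1.])); o=np.array(pos)+M@T[:3,3]
    return o+d*(z-o[2])/d[2]
def clampy(P): return ((P[0]-.605)*-.3557+(P[1]-.004)*.9346)
E
python3 - <<'E'
from h import *
o=manip.get_obs();q=o['ee_rot'];pos=o['position']
b=wray(320,245.5,.107,pos,q);print('button',b.round(4),clampy(b))
for u,v in((420,181),(407,340)):
    f=wray(u-1,v,.14,pos,q);print('face top',f.round(4),clampy(f))
for u in (441,427): 
    f=wray(u,235,.092,pos,q);print('block',f.round(4),clampy(f))
print('head',clampy(wray(512,165,.1,pos,q)),'tcp',clampy(pos))
print(rel(*b[:2],.15)[2])
E
```

```text
button [ 0.6238 -0.0374  0.107 ] -0.04543145587049307
face top [ 0.6819 -0.0676  0.14  ] -0.09423828530371946
face top [ 0.5986 -0.0982  0.14  ] -0.0932204614855895
block [ 0.6535 -0.1095  0.092 ] -0.1233085464202219
block [ 0.6503 -0.1011  0.092 ] -0.11430733680187197
head -0.1588755173789823 tcp -0.0441068062059294
[0.03  0.017 0.507]
```

```bash
python3 -m inch '[[[0.03,0.01,0.1],[0,0,0]],[[0.03,0.01,0.2],[0,0,0]],[[0.03,0.01,0.3],[0,0,0]],[[0.03,0.01,0.4],[0,0,0]],[[0.03,0.01,0.5],[0,0,0]],[[0.03,0.01,0.6],[0,0,0]],[[0.03,0.01,0.7],[0,0,0]],[[0.03,0.01,0.8],[0,0,0]],[[0.03,0.01,0.9],[0,0,0]],[[0.03,0.01,0.98],[0,0,0]]]'
python3 -m inch '[[[0,0,0.03],[0,0,0]],[[0,0,0.06],[0,0,0]],[[0,0,0.09],[0,0,0]],[[0,0,0.12],[0,0,0]],[[0,0,0.15],[0,0,0]],[[0,0,0.18],[0,0,0]],[[0,0,0.2],[0,0,0]],[[0,0,0.22],[0,0,0]],[[0,0,0.24],[0,0,0]],[[0,0,0.24],[0,0,0]]]'
```

```text
clock: 8.2
position: [0.624, -0.0365, 0.1121]
ee_rot: [0.984, 0.18, -0.0, -0.0]
ft_force: [0.3, -0.5, 0.4]
grip_width: -0.0
grasp_force: 0.0
clock: 9.2
position: [0.6244, -0.0364, 0.095]
ee_rot: [0.984, 0.18, 0.0, 0.0]
ft_force: [-5.3, 0.1, 14.0]
grip_width: 0.002
grasp_force: 6.6
```

The release bottomed out: TCP z is 0.095 m with 14 N on it. Now I'll raise, move over to the front of the rubber face, then look.

```bash
python3 -m inch '[[[0,0,-0.15],[0,0,0]],[[0,0,-0.3],[0,0,0]],[[0,0,-0.45],[0,0,0]],[[0,0,-0.6],[0,0,0]],[[0,0,-0.75],[0,0,0]],[[0,0,-0.9],[0,0,0]],[[0,0.05,-1],[0,0,0]],[[0,0.15,-1],[0,0,0]],[[0,0.25,-1],[0,0,0]],[[0,0.35,-1],[0,0,0]]]'
python3 -m inch '[[[0,0.1,0],[0,0,0]],[[0,0.2,0],[0,0,0]],[[0,0.3,0],[0,0,0]],[[0,0.4,0],[0,0,0]],[[0,0.5,0],[0,0,0]],[[0,0.6,0],[0,0,0]],[[0,0.7,0],[0,0,0]],[[0,0.75,0],[0,0,0]],[[0,0.75,0],[0,0,0]],[[0,0.75,0],[0,0,0]]]'
python3 - <<'E'
from h import *
o=manip.get_obs();print(o['position'],clampy(o['position']),o['ft_force'])
snap('wrist','w2.png')
E
```

```text
clock: 10.2
position: [0.6339, -0.064, 0.1729]
ee_rot: [0.984, 0.179, -0.001, 0.0]
ft_force: [-0.4, -0.0, 0.6]
grip_width: -0.0
grasp_force: 0.0
clock: 11.2
position: [0.6552, -0.1185, 0.1737]
ee_rot: [0.984, 0.18, -0.0, -0.0]
ft_force: [0.6, 0.5, -0.7]
grip_width: 0.005
grasp_force: 0.0
[ 0.65517429 -0.11851932  0.17369161] -0.13235355150582007 [ 0.61279864  0.51335413 -0.68877355]
```

View pics/w2.png

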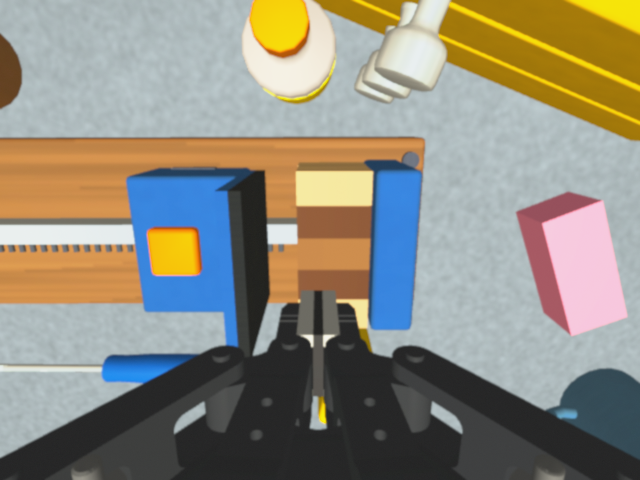

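The button is pressed, and the jaw stands where it was: the rubber is at x≈250 and the block's near edge at x≈297. The tip is over the block, in front of the rubber and centred on the bar. Next: descend to z≈0.12 and push.

```bash
python3 -m inch '[[[0,0,0.07],[0,0,0]],[[0,0,0.15],[0,0,0]],[[0,0,0.23],[0,0,0]],[[0,0,0.31],[0,0,0]],[[0,0,0.39],[0,0,0]],[[0,0,0.47],[0,0,0]],[[0,0,0.55],[0,0,0]],[[0,0,0.61],[0,0,0]],[[0,0,0.66],[0,0,0]],[[0,0,0.66],[0,0,0]]]'
python3 -m inch '[[[0,-0.05,0],[0,0,0]],[[0,-0.1,0],[0,0,0]],[[0,-0.15,0],[0,0,0]],[[0,-0.2,0],[0,0,0]],[[0,-0.25,0],[0,0,0]],[[0,-0.3,0],[0,0,0]],[[0,-0.35,0],[0,0,0]],[[0,-0.4,0],[0,0,0]],[[0,-0.45,0],[0,0,0]],[[0,-0.5,0],[0,0,0]]]'
python3 -c "
from h import *
o=manip.get_obs();print(clampy(o['position']))
im=snap('scene','s3.png')
cv2.imwrite('pics/s3c.png',cv2.resize(im[190:330,210:430,::-1],None,fx=3.5,fy=3.5))"
```

```text
clock: 12.25
position: [0.6549, -0.1188, 0.1203]
ee_rot: [0.984, 0.18, -0.0, -0.0]
ft_force: [-1.3, -0.4, -0.1]
grip_width: 0.001
grasp_force: 0.0
clock: 13.25
position: [0.6411, -0.0814, 0.121]
ee_rot: [0.984, 0.18, 0.0, 0.0]
ft_force: [3.5, -2.6, 0.4]
grip_width: -0.001
grasp_force: 2.2
-0.09266516787161647
```

View pics/s3c.png

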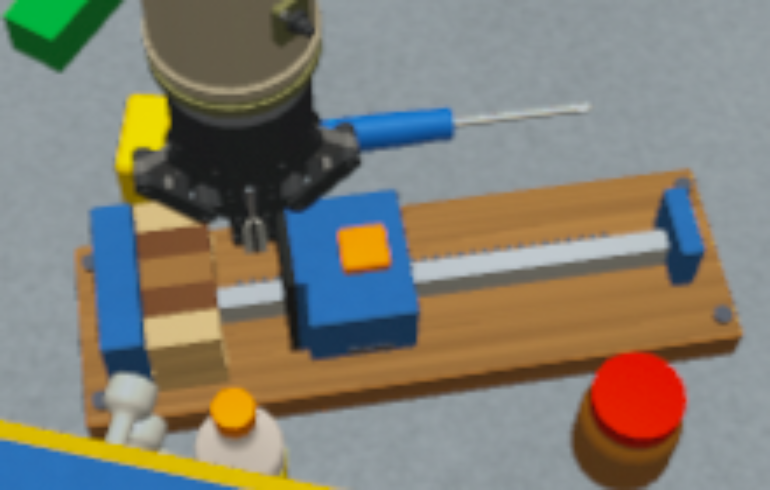

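The jaw is moving: the carriage has shifted right by about 30 crop px, the release is down and the block is untouched. Continuing the push.

```bash
python3 -m inch '[[[0,-0.08,0],[0,0,0]],[[0,-0.18,0],[0,0,0]],[[0,-0.28,0],[0,0,0]],[[0,-0.38,0],[0,0,0]],[[0,-0.48,0],[0,0,0]],[[0,-0.58,0],[0,0,0]],[[0,-0.68,0],[0,0,0]],[[0,-0.78,0],[0,0,0]],[[0,-0.88,0],[0,0,0]],[[0,-0.98,0],[0,0,0]]]'
python3 -m inch '[[[0,-0.1,0],[0,0,0]],[[0,-0.2,0],[0,0,0]],[[0,-0.3,0],[0,0,0]],[[0,-0.4,0],[0,0,0]],[[0,-0.5,0],[0,0,0]],[[0,-0.6,0],[0,0,0]],[[0,-0.7,0],[0,0,0]],[[0,-0.8,0],[0,0,0]],[[0,-0.87,0],[0,0,0]],[[0,-0.93,0],[0,0,0]]]'
python3 -c "
from h import *
o=manip.get_obs();print(clampy(o['position']))"
```

```text
clock: 14.3
position: [0.613, -0.0076, 0.121]
ee_rot: [0.984, 0.18, -0.0, 0.0]
ft_force: [1.0, -4.6, 2.6]
grip_width: -0.0
grasp_force: 2.3
clock: 15.3
position: [0.5867, 0.0621, 0.1208]
ee_rot: [0.984, 0.18, -0.0, -0.0]
ft_force: [-0.9, -5.2, 3.4]
grip_width: 0.002
grasp_force: 2.2
0.060837950173921226
```

```bash
python3 -m inch '[[[0,-0.03,0],[0,0,0]],[[0,-0.06,0],[0,0,0]],[[0,-0.09,0],[0,0,0]],[[0,-0.12,0],[0,0,0]],[[0,-0.15,0],[0,0,0]],[[0,-0.17,0],[0,0,0]],[[0,-0.19,0],[0,0,0]],[[0,-0.21,0],[0,0,0]],[[0,-0.23,0],[0,0,0]],[[0,-0.23,0],[0,0,0]]]'
python3 -c "
from h import *
o=manip.get_obs();print(clampy(o['position']))"
```

```text
clock: 16.3
position: [0.581, 0.077, 0.1208]
ee_rot: [0.984, 0.179, 0.0, 0.001]
ft_force: [1.0, -9.3, 2.4]
grip_width: -0.002
grasp_force: 4.5
0.07681516390513976
```

```bash
python3 -m inch '[[[0,-0.01,0],[0,0,0]],[[0,-0.02,0],[0,0,0]],[[0,-0.03,0],[0,0,0]],[[0,-0.04,0],[0,0,0]],[[0,-0.05,0],[0,0,0]],[[0,-0.06,0],[0,0,0]],[[0,-0.06,0],[0,0,0]],[[0,-0.06,0],[0,0,0]],[[0,-0.06,0],[0,0,0]],[[0,-0.06,0],[0,0,0]]]'
python3 -c "
from h import *
o=manip.get_obs();print(clampy(o['position']))
im=snap('scene','s4.png')
cv2.imwrite('pics/s4c.png',cv2.resize(im[190:330,210:430,::-1],None,fx=3.5,fy=3.5))"
```

```text
clock: 17.3
position: [0.5808, 0.0772, 0.1209]
ee_rot: [0.984, 0.177, 0.001, 0.003]
ft_force: [7.8, -20.1, 0.4]
grip_width: 0.001
grasp_force: 10.7
0.07704000656836983
```

View pics/s4c.png

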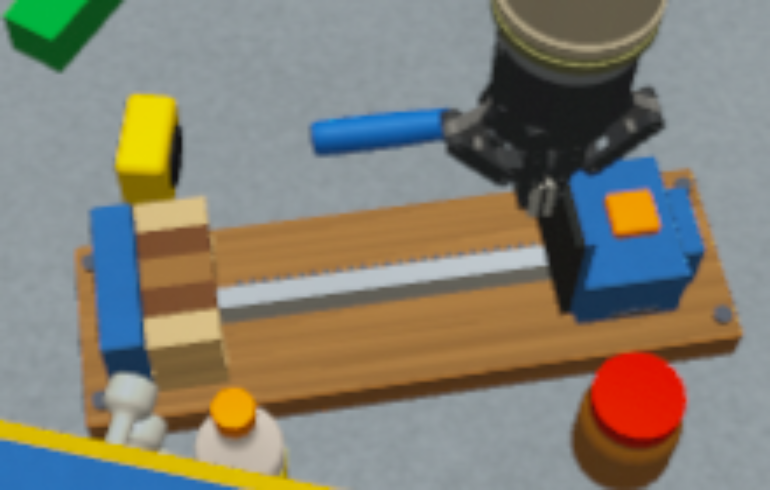

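The carriage is against the end stop at crop (690,235). The tool stalled with 20 N on it, and the block and bystanders are in place. Now back off from the face, raise, and hand in.

```bash
python3 -m inch '[[[0,0.06,0],[0,0,0]],[[0,0.12,0],[0,0,0]],[[0,0.18,0],[0,0,0]],[[0,0.25,0],[0,0,0]],[[0,0.35,0],[0,0,0]],[[0,0.45,0],[0,0,0]],[[0,0.5,0],[0,0,0]],[[0,0.5,0],[0,0,0]],[[0,0.5,0],[0,0,0]],[[0,0.5,0],[0,0,0]]]'
python3 -m inch '[[[0,0,-0.1],[0,0,0]],[[0,0,-0.2],[0,0,0]],[[0,0,-0.3],[0,0,0]],[[0,0,-0.4],[0,0,0]],[[0,0,-0.5],[0,0,0]],[[0,0,-0.6],[0,0,0]],[[0,0,-0.7],[0,0,0]],[[0,0,-0.8],[0,0,0]],[[0,0,-0.8],[0,0,0]],[[0,0,-0.8],[0,0,0]]]'
python3 - <<'E'
from h import *
o=manip.get_obs();q=o['ee_rot'];im=snap('wrist','w5.png')
h=cv2.cvtColor(im,cv2.COLOR_RGB2HSV);m=cv2.inRange(h,(10,150,180),(25,255,255))
N,_,s,c=cv2.connectedComponentsWithStats(m)
for i in range(1,N):
    if s[i,4]>300:
        p=wray(*c[i],.095,o['position'],q);print(c[i],s[i].tolist(),p.round(3),'jaw',clampy(p)-.052+.16)
E
```

```text
clock: 18.35
position: [0.5929, 0.0462, 0.1209]
ee_rot: [0.984, 0.18, 0.0, -0.0]
ft_force: [0.1, 0.2, 0.6]
grip_width: -0.002
grasp_force: 0.0
clock: 19.35
position: [0.593, 0.0458, 0.1849]
ee_rot: [0.984, 0.18, 0.0, 0.0]
ft_force: [0.0, 0.1, 1.4]
grip_width: 0.003
grasp_force: 0.0
[373.80311182 170.89384906] [96, 139, 544, 75, 27508] [0.648 0.031 0.095] jaw 0.11809056523881667
[161.9995213  246.00861656] [137, 224, 51, 45, 2089] [0.559 0.137 0.095] jaw 0.24862488040132844
[607.16666667 247.81011352] [573, 233, 67, 31, 1938] [ 0.656 -0.124  0.095] jaw -0.02983187889918909
[391.93295005 269.44911521] [254, 241, 284, 55, 13393] [ 0.595 -0.004  0.095] jaw 0.1042145255375864
```

The measured jaw position is about 0.249 m. The hard stall, 9 to 20 N with no further motion, confirms it is at the end stop. Handing in.

```bash
python3 -c "
from workcell import manip
print(manip.hand_in())"
```

```text
the job is handed in; nothing more can be done
None
```

I handed the job in at about 19.4 s: the release is pressed down, the jaw is pushed back against the end stop (measured at about 0.249 m, where the push stalled), and in the camera view the block and the visible bystanders had not moved; the hand-in returned no verdict.

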